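# Fit the focusing test rod into the slit lamp's pivot socket

## Task

Get the slit lamp ready for its focus check: swing the cover arm aside so that the socket in the pivot column is open, take the long flanged test rod out of the holder and stand it in the socket, resting on the friction catch inside. Let go of it there, then press it down from above until its flange sits on the column, and leave it so, with the cover still open and the other things undisturbed.

Things in the scene. Friction and masses are not known exactly. Their poses are not given: they have to be found in the camera images.
- slit_base: white slit-lamp cross-slide base, fixed; its place, side (left or right) and yaw vary. Casting 200 (x) x 180 (y) x 24 mm. Origin: on the table, on the axis of the aluminium pivot column (54 mm in diameter, 105 mm high); x, y along the casting's sides. In its frame: hinge post at (0,75) mm, 107 mm high; joystick at (-75,-50) mm, 94 mm high
- lamp_post (a point): top of the upright steel lamp post on the slit-lamp base, at (80,20) mm in its frame, 240 mm above the table; 18 mm in diameter, with a white lamp head from 194 mm up (36 mm wide in y, from x 60 to 144 mm): an obstacle
- socket (a point): centre of the socket's mouth, in the middle of the pivot column's top, 105 mm above the table; axes as slit_base. The mouth is a funnel 24 mm wide narrowing to a 14 mm bore within 8 mm. In the bore, 46 mm below the mouth, is the top of the friction catch
- cover_hinge (a point): on the vertical hinge axis of the cover arm, 108 mm above the table, 75 mm along +y of slit_base from the socket
- cover (a joint): angle of the white cover arm, 0 to 1.7 rad. At 0 it points from the hinge along -y of slit_base, over the socket; growing values swing it clockwise (from above) towards -x of slit_base. Arm 20 mm wide, z 108 to 116 mm; a 52 mm disc 75 mm from the hinge covers the socket at the start; an upright peg at 130 mm. It stays where left; 0.5 N at the peg moves it
- cover_peg (a point): top centre of the upright black peg at the end of the cover arm; the peg is 16 mm in diameter and 45 mm tall, its top 161 mm above the table, with room all round to push it sideways
- catch (a joint): how far the friction catch inside the socket has been pushed down, 0 (up, start) to 0.025 m. It needs about 7 N, does not spring back, and carries the rod's weight without moving. Fully home is 0.024
- rod: the test rod: plain steel, round, 136 mm long, about 140 g. Origin: centre of its lower tip, z up the rod. Shank 12 mm in diameter to 70 mm (3 mm chamfer), flange 36 mm in diameter from 70 to 76 mm, grip 14 mm in diameter from 76 to 136 mm. It hangs upright by its flange in one of the holder's holes, which one varies: the tall one with a flange
- rod_top (a point): centre of the test rod's flat top end
- holder: white plastic holder block, fixed, 66 (x) x 230 (y) x 80 mm high; place and yaw vary, on the other side from the slit lamp. Origin: underside centre. Four upright holes, 18 mm wide, 75 mm deep, in a row along its y at -78, -26, 26 and 78 mm; which thing stands in which hole varies
- short_pin: bystander in the holder: short flanged steel pin, 74 mm long, flange 36 mm in diameter at 40 mm, its top 34 mm above the holder. Origin: lower tip
- penlight: bystander in the holder: grey penlight without flange, 15 mm in diameter, 135 mm long, standing on the hole's floor, its top 60 mm above the holder. Origin: lower end
- tee_key: bystander in the holder: steel key, 12 mm shaft with a 50 mm cross-bar at its top, about along the holder's x, 120 mm tall, its top 45 mm above the holder. Origin: lower end
- drops: bystander: white drops bottle, 34 mm in diameter, 85 mm tall, loose, standing between the slit lamp and the holder. Origin: underside centre
- jar: bystander: clear jar with steel lid, 60 mm in diameter, 60 mm tall, loose, near the robot. Origin: underside centre

How it is judged:
By the outcome, as a careful person would: the job done as asked, in the order asked, and still so for the second after the job is handed in, with the robot touching nothing.
It also fails if it takes over 64 s, if anything falls off the work surface, if the arm or the gripper's body presses on something with over 40 N, if the wrist force passes 120 N, or if a joint passes its speed limit or range.

## Robot

A 7-joint arm with a two-finger parallel gripper is mounted at the origin on the work surface. World frame = base frame: x ahead of the robot, y to its left, z up, the work surface at z = 0. Lengths are in m, angles in rad, forces in N, time in s.
With the tool pointing down it reaches from about 0.4 to 0.875 m from the base axis. Payload 6.5 kg.
Tool frame: the origin (TCP) lies midway between the tips of the shut fingers; the grasp point (between the pads) lies 19 mm behind it; x points along the fingers, y is the direction in which the jaws open and shut, and the axes are right-handed (so a half turn about x gives the same grasp; the last joint's range is limited). The gripper opens to 85 mm and grips with 20 to 120 N. Pads are 22 mm wide; open, the fingers measure 114 mm over their backs; the gripper's body (76 mm by 85 mm) begins 54 mm behind the grasp point. The pads swing forward as they close: fully open they stand 13 mm farther back than shut.
Start: joints at [1.08, 0.536, -0.004, 1.538, 0.003, 1.067, -0.071], TCP at [0.268, -0.592, 0.231] pointing down, gripper open.
Joint ranges: [-2.7, 2.7], [-0.37, 2.16], [-1.27, 1.26], [0.24, 2.4], [-1.31, 4.45], [0.19, 1.91], [-2.76, 2.76]. Speed limits (rad/s): [2.39, 2.39, 3.14, 3.14, 3.14, 3.14, 3.14].

## Interface

Orientations are given as a unit quaternion [x, y, z, w].
In Python, from plant import * gives the robot as it stands. The module is installed in compiled form; this text tells all that it offers.
- The arm moves only by the tool step_arm, never from a script. Its arguments are lists of equal length, an entry for each row: "angular": the turn, a rotation vector about the tool's x, y, z in units of 90 degrees (1.0 is 90 degrees), a list of three; "travel": the shift along the tool's x, y, z in units of 0.3 m (1.0 is 0.3 m), a list of three; "claw": the opening, from 0 (shut) to 1 (fully open). A call has 1 to 10 rows; each row is the pose to reach, as a shift and turn from the pose commanded when the call began, along the tool's axes at that moment; what a row does not reach only later rows make up. A row lasts 1/10 s, in which the tool goes at most 50 mm and 8.59 degrees, less where a joint would pass 70% of its speed; a pose out of reach is approached as far as the arm can. A call with a number of a shift or a turn outside -1 to 1 is refused whole. A call with a gripper value outside its range is refused whole. The fingers move at their own pace and stop on an object; "newtons" is the grip in N (left out, the last holds). Time passes only in rows, so rows that repeat a pose let the fingers close. It gives the time, the measured TCP pose, the force and the opening at its end, in the units of the state.
- state(): the state, without advancing time (a new reading comes with each control period).
- grab_frame(name): name is "scene" or "top"; returns the picture (400x640x3 uint8, red, green, blue); there is no depth.
- camera_info(name): a dict with "camera_matrix" (3x3 intrinsics, pixels), "rvec" (rotation vector, rad) and "tvec" (3), from world to camera coordinates, as OpenCV has them. Camera axes: x right, y down, z forward; pixel columns grow to the right and rows downward; lengths in m; the calibration is good to about 2 mm. A picture is of the moment at which its call begins. camera_info takes no time and is no camera call.
- close_job(): hands the job in, once; it reports no verdict.
The state is a dict: "time": time; "joint_positions": joint angles; "joint_vel": joint speeds; "joint_efforts": joint torques, N m; "tcp_pos": TCP position; "tcp_rot": TCP orientation; "ft_force": force on the tool from outside, world axes, zero at the start; "ft_torque": the same for the moment, N m; "width": finger opening in m.
Only numpy, scipy, OpenCV 4.12 (cv2) and the standard library are available. Lean on these libraries where they do the work, as an engineer would, in place of code of your own. Each camera call takes 0.05 s, during which the arm holds its last target.

## Working session

There is one attempt and no reset: what is moved stays moved. The work goes in short steps, Python scripts to look and compute and a tool call to move; the robot and the scene stay as the last step left them, time stands still between calls to the robot, and variables do not carry over. Pictures are saved under pics/ and viewed, and the job is handed in when it is done.

Besides the shell and the picture viewer there is one more tool, called after "Call:" as name(argument=value, ...) on one line, values as JSON. step_arm: Moves the arm, as the interface text tells. Shifts and turns lie within -1 to 1; 1 stands for 0.3 m of shift or 90 degrees of turn. Its arguments: {"type":"object","properties":{"angular":{"type":"array","items":{"type":"array","items":{"type":"number"}}},"travel":{"type":"array","items":{"type":"array","items":{"type":"number"}}},"claw":{"type":"array","items":{"type":"number"}},"newtons":{"type":"number"}},"required":["angular","travel","claw"]}

```bash
mkdir -p pics; python3 - <<'E'
from plant import *
import cv2,numpy as np
s=state();print({k:np.round(v,3).tolist() for k,v in s.items()})
for n in("scene","top"):
    im=grab_frame(n);cv2.imwrite(f"pics/{n}0.png",im[:,:,::-1]);c=camera_info(n);print(n,c)
    R=cv2.Rodrigues(np.array(c["rvec"]))[0];print("pos",-R.T@np.array(c["tvec"]).ravel())
E
```

```text
{'time': 0.0, 'joint_positions': [1.08, 0.537, -0.004, 1.539, 0.003, 1.067, -0.071], 'joint_vel': [0.002, 0.0, 0.0, -0.001, 0.0, -0.0, -0.001], 'joint_efforts': [0.0, -58.341, 1.049, -25.91, 0.012, 0.01, -0.0], 'tcp_pos': [0.268, -0.592, 0.23], 'tcp_rot': [-0.691, -0.15, 0.691, -0.149], 'ft_force': [-0.544, -0.146, -0.055], 'ft_torque': [0.001, 0.006, 0.02], 'width': 0.085}
scene {'camera_matrix': array([[413.721401  ,   0.        , 319.96877759],
       [  0.        , 413.721401  , 195.17281507],
       [  0.        ,   0.        ,   1.        ]]), 'rvec': array([ 1.89546455,  1.19466492, -0.6496923 ]), 'tvec': array([-0.25958533, -0.12827143,  1.31219888])}
pos [ 1.1629204  -0.25176423  0.62444768]
top {'camera_matrix': array([[379.76768017,   0.        , 318.60802457],
       [  0.        , 379.76768017, 197.87109666],
       [  0.        ,   0.        ,   1.        ]]), 'rvec': array([ 2.12313635, -2.1687263 ,  0.15080592]), 'tvec': array([0.01300792, 0.54517473, 0.89014333])}
pos [4.12959630e-01 4.04233168e-04 9.58751282e-01]
```

View pics/scene0.png

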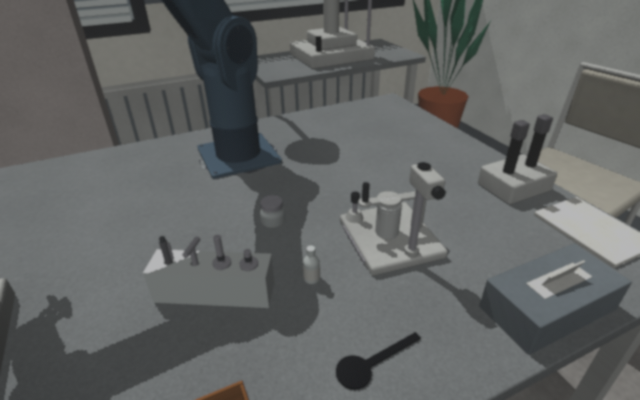

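View pics/top0.png

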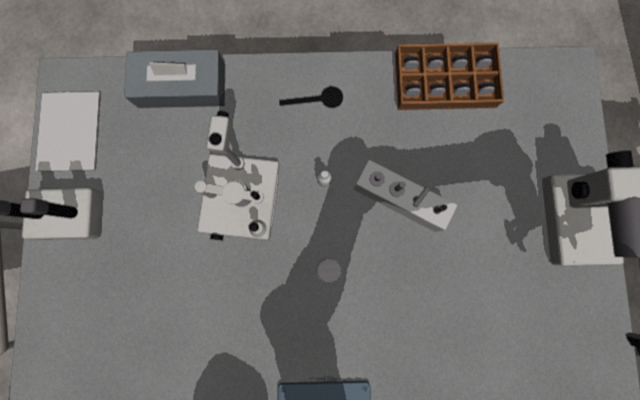

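```bash
python3 - <<'E'
import cv2,numpy as np
t=cv2.imread("pics/top0.png");s=cv2.imread("pics/scene0.png")
a=cv2.resize(t[90:250,180:290],None,fx=3.6,fy=3.6,interpolation=cv2.INTER_CUBIC)
b=cv2.resize(t[140:240,340:470],None,fx=5,fy=5,interpolation=cv2.INTER_CUBIC)
cv2.imwrite("pics/za.png",a);cv2.imwrite("pics/zb.png",b)
cv2.imwrite("pics/zc.png",cv2.resize(s[150:310,130:460],None,fx=2.4,fy=2.4,interpolation=cv2.INTER_CUBIC))
E
```

```text
(no output)
```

View pics/za.png

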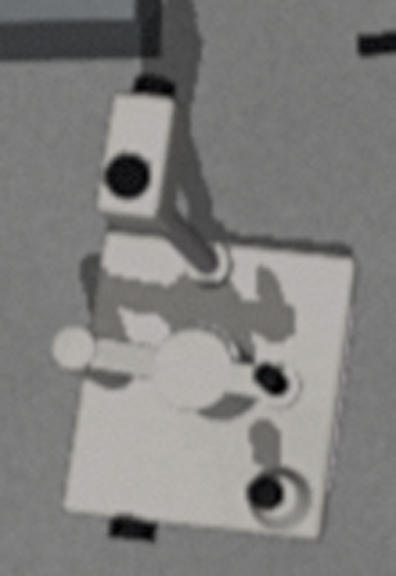

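View pics/zb.png

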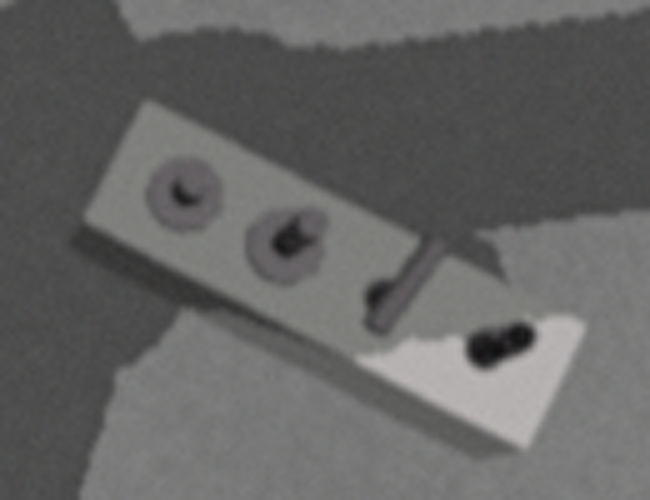

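View pics/zc.png

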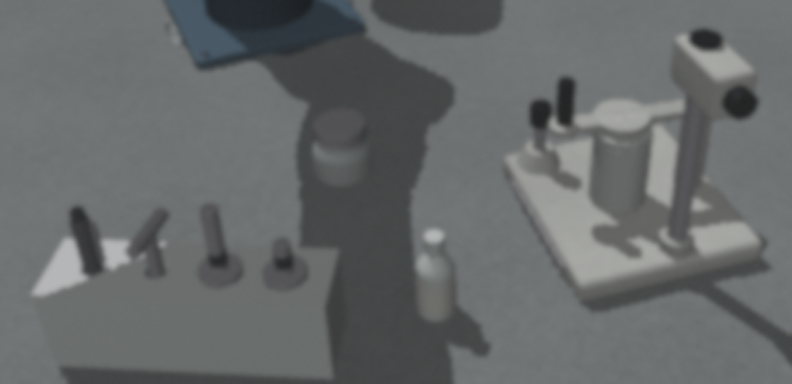

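```bash
cat > h.py <<'E'
import cv2,numpy as np
from plant import *
from scipy.spatial.transform import Rotation as Ro
CI={n:camera_info(n) for n in("scene","top")}
def cam(n):
    c=CI[n];R=cv2.Rodrigues(np.array(c["rvec"]))[0];return np.array(c["camera_matrix"]),R,np.array(c["tvec"]).ravel()
def ray(n,uv):
    K,R,t=cam(n);d=R.T@np.linalg.inv(K)@np.array([uv[0],uv[1],1.]);return -R.T@t,d/np.linalg.norm(d)
def onz(n,uv,z):
    o,d=ray(n,uv);return o+d*(z-o[2])/d[2]
def proj(n,P):
    K,R,t=cam(n);return cv2.projectPoints(np.atleast_2d(np.array(P,float)),np.array(CI[n]["rvec"]),t,K,None)[0][:,0]
def tri(a,b):
    o1,d1=ray("top",a);o2,d2=ray("scene",b)
    s=np.linalg.lstsq(np.c_[d1,-d2],o2-o1,rcond=None)[0];p,q=o1+d1*s[0],o2+d2*s[1];return (p+q)/2,np.linalg.norm(p-q)
def edge(g,a,b,f0=.1,f1=.9,w=4,n=40):
    """subpixel edge line near a-b; returns point, dir"""
    a,b=np.array(a,float),np.array(b,float);d=(b-a)/np.linalg.norm(b-a);nn=np.array([-d[1],d[0]]);k=np.arange(-w,w+.01,.25);P=[]
    for f in np.linspace(f0,f1,n):
        c=a+(b-a)*f;q=c+k[:,None]*nn
        v=cv2.remap(g,q[:,0].astype(np.float32),q[:,1].astype(np.float32),cv2.INTER_LINEAR).ravel()
        v=cv2.GaussianBlur(v[None],(0,0),2).ravel();gr=np.abs(np.gradient(v));i=gr.argmax()
        if gr[i]>1: P.append(q[i])
    l=cv2.fitLine(np.array(P,np.float32),cv2.DIST_HUBER,0,.01,.01).ravel();return l[2:],l[:2]
def inter(l,m):
    s=np.linalg.solve(np.c_[l[1],-m[1]],m[0]-l[0]);return l[0]+l[1]*s[0]
def quad(g,C,**k):
    L=[edge(g,C[i],C[(i+1)%4],**k) for i in range(4)];return [inter(L[i-1],L[i]) for i in range(4)]
E
python3 - <<'E'
from h import *
g=cv2.cvtColor(cv2.imread("pics/top0.png"),cv2.COLOR_BGR2GRAY).astype(np.float32)
A=lambda x,y:((x+.5)/3.6-.5+180,(y+.5)/3.6-.5+90)
B=lambda x,y:((x+.5)/5-.5+340,(y+.5)/5-.5+140)
for nm,C,z in(("slit",[A(105,235),A(355,252),A(320,537),A(65,510)],.024),("holder",[B(147,98),B(585,322),B(527,450),B(85,217)],.08)):
    q=quad(g,C);W=np.array([onz("top",p,z)[:2] for p in q])
    print(nm,np.round(np.array(C),1).tolist(),np.round(q,1).tolist());print(np.round(W,4).tolist(),"c",W.mean(0).round(4))
    for i in range(4):
        e=W[(i+1)%4]-W[i];print(round(np.linalg.norm(e),4),round(np.degrees(np.arctan2(e[1],e[0])),2))
for nm,p,z in(("disc",A(193,370),.116),("hinge",A(75,348),.116),("pegtop",A(268,379),.161),("joy",A(265,492),.094),("flange",B(284,247),.086),("pinfl",B(184,194),.086),("rodtop",B(310,223),.146),("drops",(324,178),.085),("jar",(329,270),.06)):
    print(nm,np.round(p,1),onz("top",p,z)[:2].round(4))
R=Ro.from_quat(state()["tcp_rot"]).as_matrix();print(R.round(3))
E
```

```text
slit [[208.8, 154.9], [278.2, 159.6], [268.5, 238.8], [197.7, 231.3]] [[208.8000030517578, 154.3000030517578], [278.0, 161.1999969482422], [267.20001220703125, 239.1999969482422], [197.3000030517578, 231.1999969482422]]
[[0.665, 0.277], [0.6432, 0.1019], [0.4478, 0.1294], [0.4712, 0.3013]] c [0.5568 0.2024]
0.1765 -97.1
0.1973 171.98
0.1735 82.25
0.1953 -7.16
holder [[369.0, 159.2], [456.6, 204.0], [445.0, 229.6], [356.6, 183.0]] [[368.6000061035156, 159.10000610351562], [457.0, 204.60000610351562], [444.79998779296875, 229.89999389648438], [355.70001220703125, 183.60000610351562]]
[[0.6298, -0.119], [0.5168, -0.3205], [0.4587, -0.2881], [0.5714, -0.0865]] c [ 0.5441 -0.2035]
0.2311 -119.28
0.0666 150.85
0.231 60.79
0.0669 -29.07
disc [233.2 192.4] [0.5508 0.193 ]
hinge [200.5 186.3] [0.5663 0.2671]
pegtop [254.1 194.9] [0.5371 0.1383]
joy [253.2 226.3] [0.4752 0.1516]
flange [396.4 189. ] [ 0.5555 -0.1801]
pinfl [376.4 178.4] [ 0.5816 -0.1347]
rodtop [401.6 184.2] [ 0.556  -0.1795]
drops [324 178] [ 0.5854 -0.0122]
jar [329 270] [ 0.3722 -0.0192]
[[-0.001  0.412 -0.911]
 [ 0.001 -0.911 -0.412]
 [-1.    -0.002  0.   ]]
```

```bash
cat >> h.py <<'E'
def Rdes(psi):
    p=np.radians(psi);y=np.array([np.cos(p),np.sin(p),0]);x=np.array([0,0,-1.]);return np.c_[x,y,np.cross(x,y)]
def plan(T,cur=None):
    """T: list of (x,y,z,psi) from the current pose"""
    s=state();p,R=(np.array(s["tcp_pos"]),Ro.from_quat(s["tcp_rot"]).as_matrix()) if cur is None else (np.array(cur[:3]),Rdes(cur[3]))
    for x,y,z,a in T:
        tr=R.T@(np.array([x,y,z])-p)/.3;w=Ro.from_matrix(R.T@Rdes(a)).as_rotvec()/(np.pi/2)
        print("trav",tr.round(3).tolist(),"ang",w.round(3).tolist())
def st():
    s=state();R=Ro.from_quat(s["tcp_rot"]).as_matrix();print("t",round(s["time"],2),"p",np.round(s["tcp_pos"],4),"psi",round(np.degrees(np.arctan2(R[1,1],R[0,1])),2),"tilt",R[2].round(3),"F",np.round(s["ft_force"],2),"w",round(s["width"],4),"q",np.round(s["joint_positions"],2))
E
python3 - <<'E'
from h import *
plan([(.42,-.30,.24,-37)])
plan([(.53,-.05,.24,-12)],(.42,-.30,.24,-37))
plan([(.574,.13,.24,-12)],(.53,-.05,.24,-12))
E
```

```text
trav [-0.031, -0.677, -0.864] ang [-0.318, -0.0, 0.001]
trav [0.0, -0.209, -0.886] ang [-0.278, 0.0, 0.0]
trav [0.0, 0.019, -0.617] ang [0.0, 0.0, 0.0]
```

Call:
step_arm(angular=[[-0.32,0,0],[-0.32,0,0],[-0.32,0,0],[-0.32,0,0],[-0.32,0,0],[-0.32,0,0],[-0.32,0,0],[-0.32,0,0],[-0.32,0,0],[-0.32,0,0]], travel=[[-0.03,-0.68,-0.86],[-0.03,-0.68,-0.86],[-0.03,-0.68,-0.86],[-0.03,-0.68,-0.86],[-0.03,-0.68,-0.86],[-0.03,-0.68,-0.86],[-0.03,-0.68,-0.86],[-0.03,-0.68,-0.86],[-0.03,-0.68,-0.86],[-0.03,-0.68,-0.86]], claw=[0,0,0,0,0,0,0,0,0,0], newtons=60)

```text
time: 1.1
tcp_pos: [0.418, -0.3013, 0.24]
tcp_rot: [-0.632, -0.316, 0.633, -0.316]
ft_force: [0.1, 0.2, -0.7]
width: 0.0002
```

Call:
step_arm(angular=[[-0.28,0,0],[-0.28,0,0],[-0.28,0,0],[-0.28,0,0],[-0.28,0,0],[-0.28,0,0],[-0.28,0,0],[-0.28,0,0]], travel=[[0,-0.21,-0.89],[0,-0.21,-0.89],[0,-0.21,-0.89],[0,-0.21,-0.89],[0,-0.21,-0.89],[0,-0.21,-0.89],[0,-0.21,-0.89],[0,-0.21,-0.89]], claw=[0,0,0,0,0,0,0,0])

```text
time: 1.9
tcp_pos: [0.5285, -0.05, 0.2399]
tcp_rot: [-0.548, -0.446, 0.549, -0.446]
ft_force: [-0.0, -0.7, -0.5]
width: 0.0
```

```bash
python3 - <<'E'
from h import *
st();plan([(.574,.13,.24,-12)])
E
```

```text
t 1.9 p [ 0.5285 -0.05    0.2399] psi -11.74 tilt [-1.    -0.001  0.001] F [-0.   -0.72 -0.47] w 0.0 q [ 0.35  0.36 -0.43  1.82  0.18  1.   -0.35]
trav [-0.001, 0.027, -0.618] ang [0.003, 0.0, 0.0]
```

Call:
step_arm(angular=[[0,0,0],[0,0,0],[0,0,0],[0,0,0],[0,0,0],[0,0,0]], travel=[[0,0.03,-0.62],[0,0.03,-0.62],[0,0.03,-0.62],[0,0.03,-0.62],[0,0.03,-0.62],[0,0.03,-0.62]], claw=[0,0,0,0,0,0])

```text
time: 2.5
tcp_pos: [0.5752, 0.1297, 0.2398]
tcp_rot: [-0.548, -0.446, 0.549, -0.446]
ft_force: [-0.4, -0.0, 0.6]
width: 0.0003
```

```bash
python3 - <<'E'
from h import *
st()
t=grab_frame("top")[:,:,::-1];s=grab_frame("scene")[:,:,::-1]
cv2.imwrite("pics/m1.png",np.hstack([cv2.resize(t[90:250,180:300],(390,520),interpolation=2),cv2.resize(s[130:290,330:450],(390,520),interpolation=2)]))
E
```

```text
t 2.5 p [0.5752 0.1297 0.2398] psi -11.76 tilt [-1.    -0.001  0.002] F [-0.41 -0.03  0.59] w 0.0003 q [ 0.05  0.47 -0.47  1.67  0.24  1.06 -0.7 ]
```

View pics/m1.png

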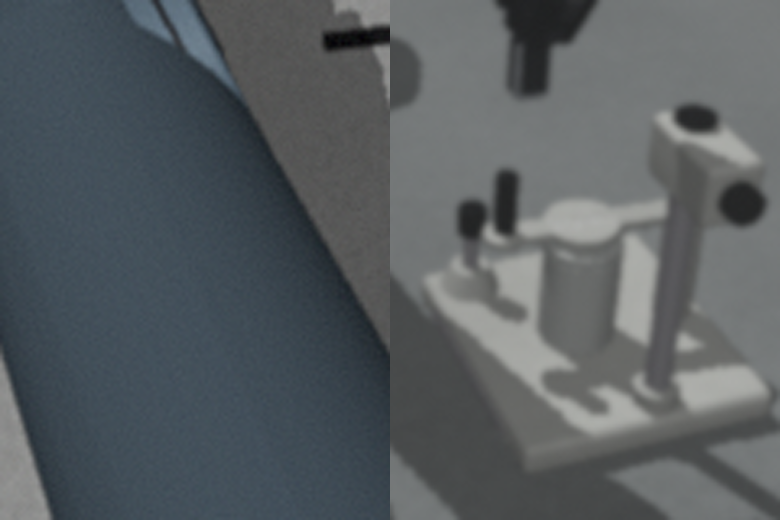

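Call:
step_arm(angular=[[0,0,0],[0,0,0],[0,0,0],[0,0,0]], travel=[[0.12,0,0],[0.24,0,0],[0.37,0,0],[0.37,0,0]], claw=[0,0,0,0])

```text
time: 3.0
tcp_pos: [0.5715, 0.1276, 0.1246]
tcp_rot: [-0.546, -0.447, 0.552, -0.445]
ft_force: [-0.8, -0.1, -0.0]
width: -0.0
```

```bash
python3 - <<'E'
from h import *
st();print(proj("scene",[(.5371,.1383,.161)]))
H=np.array([.5663,.2671])
def tool(th,d):
    ph=np.radians(262.5)-th;u=np.array([np.cos(ph),np.sin(ph)]);t=np.array([np.cos(ph-np.pi/2),np.sin(ph-np.pi/2)])
    p=H+.13*u-d*t;return (*p,.128,np.degrees(ph)-90-180)
plan([tool(t,.024) for t in np.arange(.2,1.55,.14)])
print(tool(1.5,.0225))
s=grab_frame("scene")[:,:,::-1]
cv2.imwrite("pics/m2.png",cv2.resize(s[130:290,300:460],(600,600),interpolation=2))
E
```

```text
t 3.0 p [0.5715 0.1276 0.1246] psi -11.84 tilt [-1.    -0.008  0.006] F [-0.81 -0.1  -0.05] w -0.0 q [ 0.01  0.6  -0.42  1.77  0.32  0.85 -0.76]
[[364.02919293 182.59091463]]
trav [-0.011, -0.087, -0.012] ang [0.079, 0.004, 0.005]
trav [-0.01, -0.148, -0.012] ang [0.168, 0.004, 0.005]
trav [-0.01, -0.209, -0.022] ang [0.257, 0.005, 0.004]
trav [-0.009, -0.268, -0.039] ang [0.346, 0.005, 0.004]
trav [-0.009, -0.324, -0.065] ang [0.436, 0.005, 0.004]
trav [-0.009, -0.376, -0.098] ang [0.525, 0.006, 0.003]
trav [-0.009, -0.423, -0.139] ang [0.614, 0.006, 0.003]
trav [-0.008, -0.463, -0.185] ang [0.703, 0.006, 0.003]
trav [-0.008, -0.497, -0.237] ang [0.792, 0.006, 0.002]
trav [-0.009, -0.523, -0.293] ang [0.881, 0.007, 0.002]
(np.float64(0.4351832245681084), np.float64(0.25244936177694344), 0.128, np.float64(-93.44366926962348))
```

View pics/m2.png

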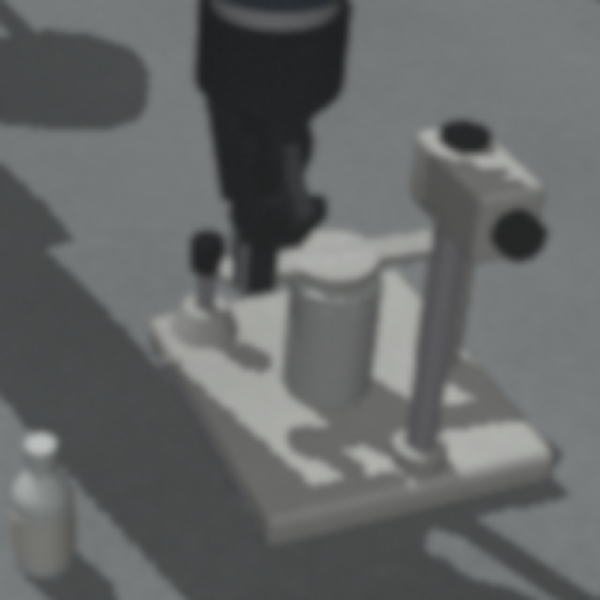

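Call:
step_arm(angular=[[0.04,0,0],[0.08,0,0],[0.12,0,0],[0.17,0,0],[0.21,0,0],[0.26,0,0],[0.3,0,0],[0.35,0,0],[0.39,0,0],[0.44,0,0]], travel=[[-0.01,-0.05,-0.005],[-0.01,-0.087,-0.012],[-0.01,-0.118,-0.012],[-0.01,-0.148,-0.012],[-0.01,-0.179,-0.017],[-0.01,-0.209,-0.022],[-0.01,-0.239,-0.03],[-0.01,-0.268,-0.039],[-0.01,-0.296,-0.052],[-0.01,-0.324,-0.065]], claw=[0,0,0,0,0,0,0,0,0,0])

```text
time: 4.05
tcp_pos: [0.4854, 0.1701, 0.135]
tcp_rot: [0.669, 0.233, -0.666, 0.233]
ft_force: [0.4, -0.1, 0.1]
width: 0.0003
```

```bash
python3 - <<'E'
from h import *
st()
H=np.array([.5663,.2671])
def tool(th,d):
    ph=np.radians(262.5)-th;u=np.array([np.cos(ph),np.sin(ph)]);t=np.array([np.cos(ph-np.pi/2),np.sin(ph-np.pi/2)])
    p=H+.13*u-d*t;return (*p,.128,np.degrees(ph)-90-180)
plan([tool(t,.023) for t in np.linspace(.84,1.5,9)])
s=grab_frame("scene")[:,:,::-1]
cv2.imwrite("pics/m3.png",cv2.resize(s[130:290,300:460],(600,600),interpolation=2))
E
```

```text
t 4.05 p [0.4854 0.1701 0.135 ] psi -51.53 tilt [-1.     0.002 -0.004] F [ 0.42 -0.09  0.1 ] w 0.0003 q [-0.2   0.46 -0.29  1.96  0.19  0.74 -1.49]
trav [0.023, -0.04, 0.025] ang [0.046, -0.002, -0.001]
trav [0.023, -0.076, 0.028] ang [0.098, -0.002, -0.001]
trav [0.023, -0.112, 0.027] ang [0.151, -0.002, -0.001]
trav [0.023, -0.148, 0.023] ang [0.203, -0.002, -0.001]
trav [0.023, -0.184, 0.017] ang [0.256, -0.002, -0.001]
trav [0.023, -0.219, 0.007] ang [0.308, -0.002, -0.001]
trav [0.023, -0.253, -0.006] ang [0.361, -0.003, -0.0]
trav [0.023, -0.286, -0.021] ang [0.413, -0.003, -0.0]
trav [0.023, -0.318, -0.039] ang [0.466, -0.003, -0.0]
```

View pics/m3.png

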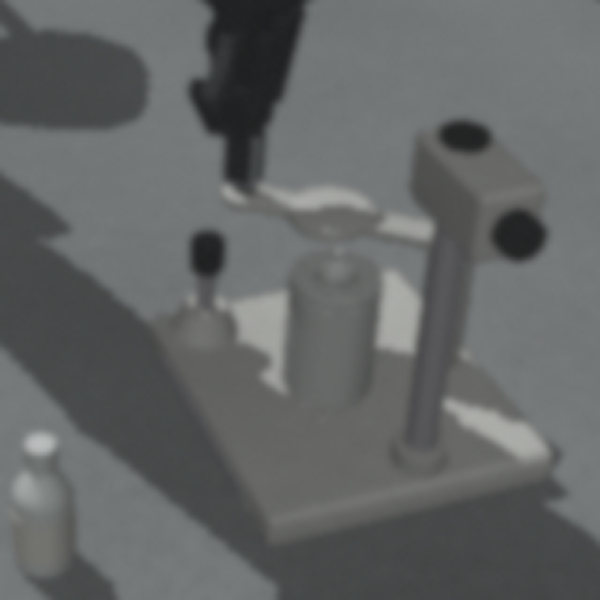

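```bash
python3 - <<'E'
from h import *
H=np.array([.5663,.2671])
def tool(th,d):
    ph=np.radians(262.5)-th;u=np.array([np.cos(ph),np.sin(ph)]);t=np.array([np.cos(ph-np.pi/2),np.sin(ph-np.pi/2)])
    p=H+.13*u-d*t;return (*p,.128,np.degrees(ph)-90-180)
plan([tool(t,.023) for t in np.linspace(.84,1.5,9)],tool(.76,.024))
E
```

```text
trav [0.0, -0.038, 0.005] ang [0.051, 0.0, 0.0]
trav [0.0, -0.074, 0.007] ang [0.103, 0.0, 0.0]
trav [0.0, -0.111, 0.006] ang [0.156, 0.0, 0.0]
trav [0.0, -0.147, 0.002] ang [0.208, 0.0, 0.0]
trav [0.0, -0.182, -0.005] ang [0.261, 0.0, 0.0]
trav [0.0, -0.217, -0.015] ang [0.314, 0.0, 0.0]
trav [0.0, -0.251, -0.028] ang [0.366, 0.0, 0.0]
trav [0.0, -0.284, -0.043] ang [0.419, 0.0, 0.0]
trav [0.0, -0.316, -0.062] ang [0.471, 0.0, 0.0]
```

Call:
step_arm(angular=[[0.05,0,0],[0.1,0,0],[0.16,0,0],[0.21,0,0],[0.26,0,0],[0.31,0,0],[0.37,0,0],[0.42,0,0],[0.47,0,0],[0.47,0,0]], travel=[[0,-0.038,0.005],[0,-0.074,0.007],[0,-0.111,0.006],[0,-0.147,0.002],[0,-0.182,-0.005],[0,-0.217,-0.015],[0,-0.251,-0.028],[0,-0.284,-0.043],[0,-0.316,-0.062],[0,-0.316,-0.062]], claw=[0,0,0,0,0,0,0,0,0,0])

```text
time: 5.1
tcp_pos: [0.4401, 0.258, 0.1343]
tcp_rot: [0.708, -0.02, -0.706, -0.022]
ft_force: [-0.1, 0.4, -0.5]
width: 0.0002
```

```bash
python3 - <<'E'
from h import *
st()
s=grab_frame("scene")[:,:,::-1]
cv2.imwrite("pics/m4.png",cv2.resize(s[110:290,280:460],(600,600),interpolation=2))
E
```

```text
t 5.1 p [0.4401 0.258  0.1343] psi -93.45 tilt [-1.    -0.003 -0.003] F [-0.11  0.39 -0.49] w 0.0002 q [-0.51  0.44 -0.13  1.98  0.08  0.72 -2.32]
```

View pics/m4.png

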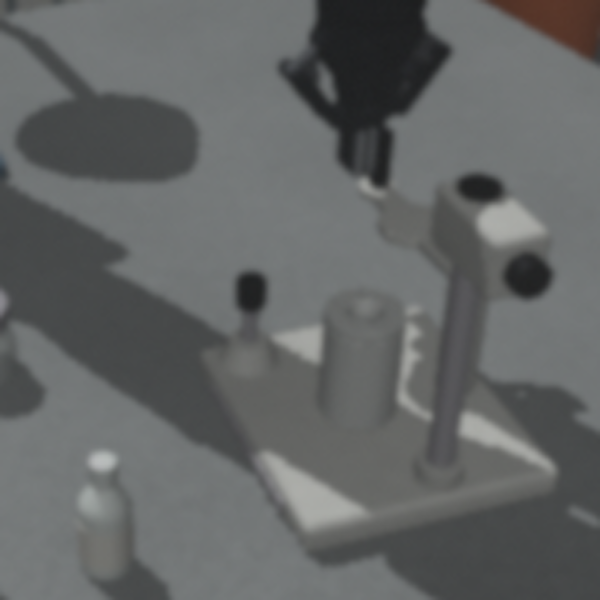

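Call:
step_arm(angular=[[0,0,0],[0,0,0],[0,0,0],[0,0,0],[0,0,0],[0,0,0]], travel=[[0,0.1,0],[-0.1,0.12,0],[-0.3,0.15,0],[-0.42,0.15,0],[-0.42,0.15,0],[-0.42,0.15,0]], claw=[0,0,0,0,0,0])

```text
time: 5.75
tcp_pos: [0.4373, 0.2105, 0.2602]
tcp_rot: [0.708, -0.021, -0.706, -0.022]
ft_force: [0.0, -0.0, -0.8]
width: -0.0
```

```bash
python3 - <<'E'
from h import *
st()
plan([(.49,-.03,.26,-50)])
plan([(.5563,-.1803,.26,-29.25)],(.49,-.03,.26,-50))
E
```

```text
t 5.75 p [0.4373 0.2105 0.2602] psi -93.52 tilt [-1.    -0.002 -0.003] F [ 0.02 -0.02 -0.78] w -0.0 q [-0.42  0.22 -0.14  1.93  0.04  0.99 -2.21]
trav [0.0, 0.789, -0.225] ang [-0.484, -0.002, 0.0]
trav [0.0, 0.526, 0.153] ang [-0.231, 0.0, 0.0]
```

Call:
step_arm(angular=[[-0.48,0,0],[-0.48,0,0],[-0.48,0,0],[-0.48,0,0],[-0.48,0,0],[-0.48,0,0],[-0.48,0,0]], travel=[[0,0.79,-0.22],[0,0.79,-0.22],[0,0.79,-0.22],[0,0.79,-0.22],[0,0.79,-0.22],[0,0.79,-0.22],[0,0.79,-0.22]], claw=[1,1,1,1,1,1,1])

```text
time: 6.45
tcp_pos: [0.4867, -0.0355, 0.2572]
tcp_rot: [-0.665, -0.238, 0.667, -0.239]
ft_force: [0.0, 0.1, -0.7]
width: 0.0853
```

Call:
step_arm(angular=[[-0.23,0,0],[-0.23,0,0],[-0.23,0,0],[-0.23,0,0],[-0.23,0,0],[-0.23,0,0]], travel=[[0,0.53,0.15],[0,0.53,0.15],[0,0.53,0.15],[0,0.53,0.15],[0,0.53,0.15],[0,0.53,0.15]], claw=[1,1,1,1,1,1])

```text
time: 7.05
tcp_pos: [0.5533, -0.1798, 0.2571]
tcp_rot: [-0.611, -0.356, 0.612, -0.355]
ft_force: [-0.1, 1.2, 0.4]
width: 0.0855
```

```bash
python3 - <<'E'
from h import *
st();plan([(.5563,-.1803,.26,-29.25),(.5563,-.1803,.102,-29.25)])
t=grab_frame("top")[:,:,::-1];s=grab_frame("scene")[:,:,::-1]
cv2.imwrite("pics/top1.png",t);cv2.imwrite("pics/scene1.png",s)
a=cv2.resize(t[90:250,180:300],(390,520),interpolation=2);b=cv2.resize(s[130:290,330:450],(390,520),interpolation=2)
cv2.imwrite("pics/m5.png",np.hstack([a,b]))
cv2.imwrite("pics/m6.png",cv2.resize(s[140:320,120:300],(600,600),interpolation=2))
E
```

```text
t 7.05 p [ 0.5533 -0.1798  0.2571] psi -29.66 tilt [-1.    -0.003 -0.   ] F [-0.07  1.18  0.36] w 0.0855 q [ 0.27  0.4  -0.04  1.69  0.02  1.05 -0.29]
trav [-0.01, 0.009, -0.003] ang [-0.005, -0.0, 0.002]
trav [0.517, 0.011, -0.003] ang [-0.005, -0.0, 0.002]
```

View pics/m5.png

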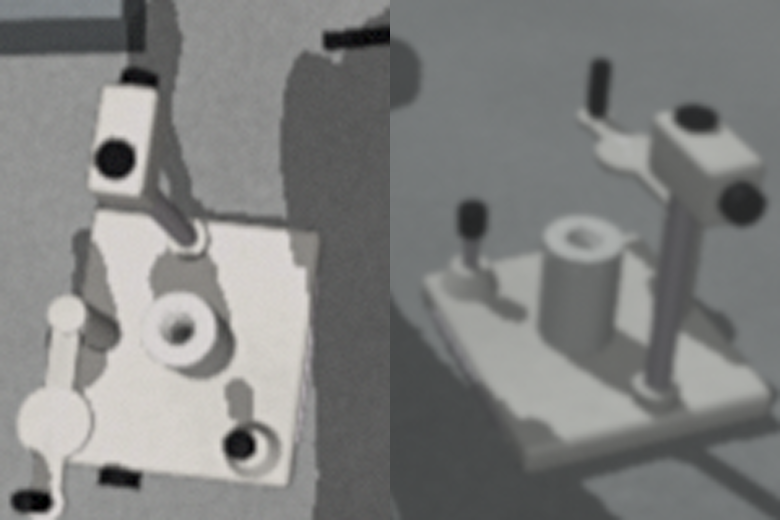

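View pics/m6.png

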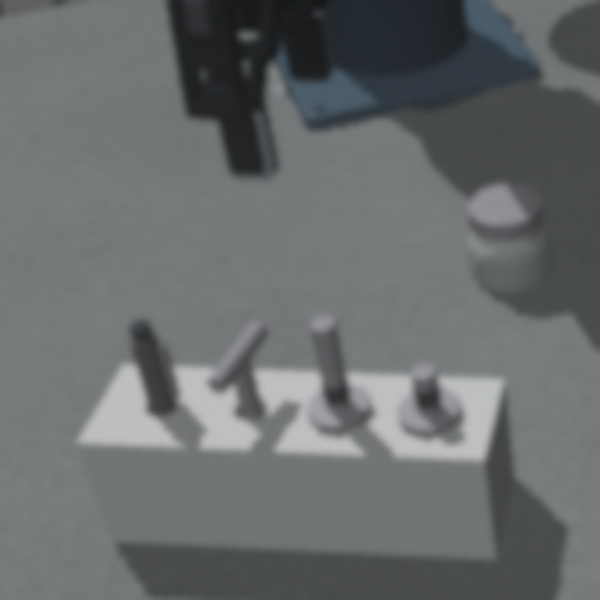

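```bash
python3 - <<'E'
from h import *
print("rodtop exp",proj("scene",[(.5563,-.1803,.146),(.5563,-.1803,.086)]).round(1).tolist(),"seen 216.8,236.6 / 221.3,262")
t=cv2.imread("pics/top1.png");s=cv2.imread("pics/scene1.png")
print("top", onz("top",(235.0,191.5),.105).round(4),"scene",onz("scene",(389.0,203.2),.105).round(4),tri((235.,191.5),(389.,203.2)))
# radial edge: outer ring, ellipse fit
for n,im,c,(a,b) in(("top",t,(235.,191.5),(11.6,12)),("scene",s,(389.,203.2),(12,7.2))):
    g=cv2.cvtColor(im,cv2.COLOR_BGR2GRAY).astype(np.float32);P=[];k=np.linspace(.7,1.35,60)
    for th in np.linspace(0,2*np.pi,73)[:-1]:
        x=(c[0]+a*k*np.cos(th)).astype(np.float32);y=(c[1]+b*k*np.sin(th)).astype(np.float32)
        v=cv2.GaussianBlur(cv2.remap(g,x,y,cv2.INTER_LINEAR).reshape(1,-1),(0,0),3).ravel();d=-np.gradient(v);i=d.argmax()
        if d[i]>1.: P.append((x[i],y[i]))
    e=cv2.fitEllipse(np.array(P,np.float32));print(n,len(P),np.round(e[0],2),np.round(e[1],2),round(e[2]),onz(n,e[0],.105).round(4))
    # expected ellipse size of 54mm circle
    cc=onz(n,e[0],.105)[:2];q=np.array([(cc[0]+.027*np.cos(h),cc[1]+.027*np.sin(h),.105) for h in np.linspace(0,6.28,60)]);print("exp",np.round(cv2.fitEllipse(proj(n,q).astype(np.float32)),1) if 0 else cv2.fitEllipse(proj(n,q).astype(np.float32)))
g=cv2.cvtColor(t,cv2.COLOR_BGR2GRAY)
print(g[180:204,222:250])
E
```

```text
rodtop exp [[216.3, 236.3], [221.1, 260.8]] seen 216.8,236.6 / 221.3,262
top [0.5546 0.1915 0.105 ] scene [0.5581 0.1917 0.105 ] (array([0.55534933, 0.19278523, 0.10268644]), np.float64(0.0015823084869854536))
top 50 [234.9  190.68] [22.03 22.85] 171 [0.5565 0.1918 0.105 ]
exp ((234.89691162109375, 190.7269287109375), (23.123231887817383, 23.933774948120117), 55.68315887451172)
scene 71 [389.25 203.05] [14.19 24.58] 96 [0.5579 0.1925 0.105 ]
exp ((389.29443359375, 203.2283477783203), (14.132597923278809, 25.17795181274414), 95.73405456542969)
[[208 211 213 211 199 156 135 143 157 174 183 187 189 192 191 188 183 173
  153 139 136 132 134 131 131 129 150 198]
 [209 211 207 213 204 161 158 176 191 202 207 208 206 209 209 211 205 200
  187 162 143 132 133 134 132 130 148 193]
 [210 209 210 211 205 184 189 204 209 210 211 211 210 210 210 212 209 212
  208 193 169 138 128 132 133 132 137 170]
 [210 210 211 208 204 201 206 211 209 211 209 209 209 208 211 211 210 211
  214 209 195 162 129 126 134 132 131 152]
 [209 211 208 207 205 208 211 211 209 208 209 210 206 204 210 211 208 211
  211 212
[... 1557 characters left out ...]
209 211 204 194 200 208 210 210 208 209 214 210 213 211 211 210 212 210
  212 211 200 172 134 113 110 109 107 100]
 [208 208 207 198 196 201 206 211 210 211 210 210 210 210 212 210 213 214
  209 202 171 133 117 112 109 111 107 103]
 [209 210 210 207 198 197 201 205 209 211 210 213 214 211 213 211 212 210
  194 174 139 117 112 113 111 110 105 105]
 [207 207 210 210 207 199 201 203 201 201 204 207 208 208 207 206 192 179
  155 134 118 114 114 114 113 111 108 107]
 [210 210 209 209 209 209 208 203 192 175 175 179 179 174 173 168 152 139
  124 117 114 117 117 113 112 107 105 123]
 [209 210 210 209 211 209 210 207 199 184 170 157 145 132 129 125 122 118
  115 117 117 118 117 114 110 112 127 154]]
```

Call:
step_arm(angular=[[0,0,0],[0,0,0],[0,0,0],[0,0,0],[0,0,0],[0,0,0],[0,0,0]], travel=[[0.05,0.01,0],[0.15,0.01,0],[0.28,0.01,0],[0.4,0.01,0],[0.48,0.01,0],[0.52,0.01,0],[0.52,0.01,0]], claw=[1,1,1,1,1,1,1])

```text
time: 7.85
tcp_pos: [0.5554, -0.181, 0.1004]
tcp_rot: [-0.61, -0.357, 0.612, -0.355]
ft_force: [0.6, -0.4, -0.0]
width: 0.0853
```

```bash
python3 - <<'E'
from h import *
st();plan([(.5563,-.1803,.102,-29.25)])
s=grab_frame("scene")[:,:,::-1]
cv2.imwrite("pics/m7.png",cv2.resize(s[140:320,120:300],(600,600),interpolation=2))
E
```

```text
t 7.85 p [ 0.5554 -0.181   0.1004] psi -29.59 tilt [-1.    -0.003  0.001] F [ 0.59 -0.39 -0.04] w 0.0853 q [ 0.27  0.6  -0.04  1.8   0.03  0.74 -0.3 ]
trav [-0.005, 0.001, -0.004] ang [-0.004, 0.0, 0.002]
```

View pics/m7.png

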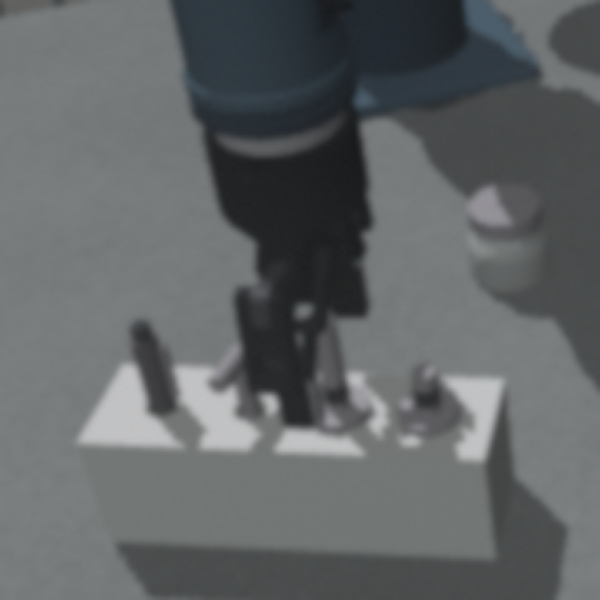

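```bash
python3 - <<'E'
from h import *
for d in(.0425,-.0425):
    p=np.array([.5554,-.181])+d*np.array([np.cos(np.radians(-29.6)),np.sin(np.radians(-29.6))])
    q=proj("scene",[(*p,.113),(*p,.15)]);print((q-[120,140])*3.333)
E
```

```text
[[305.97007241 419.57529332]
 [294.63306425 367.04633326]]
[[348.70963922 317.47479996]
 [339.52023189 266.95890936]]
```

Call:
step_arm(angular=[[0,0,0],[0,0,0],[0,0,0],[0,0,0],[0,0,0],[0,0,0],[0,0,0],[0,0,0]], travel=[[-0.005,0,0],[-0.005,0,0],[-0.005,0,0],[-0.005,0,0],[-0.005,0,0],[-0.005,0,0],[-0.005,0,0],[-0.005,0,0]], claw=[0.5,0.3,0.2,0,0,0,0,0], newtons=60)

```text
time: 8.7
tcp_pos: [0.5566, -0.1821, 0.1039]
tcp_rot: [-0.611, -0.355, 0.611, -0.355]
ft_force: [-1.1, 0.7, 3.0]
width: 0.0125
```

```bash
python3 - <<'E'
from h import *
st()
s=grab_frame("scene")[:,:,::-1]
cv2.imwrite("pics/m8.png",cv2.resize(s[140:320,120:300],(600,600),interpolation=2))
E
```

```text
t 8.7 p [ 0.5566 -0.1821  0.1039] psi -29.66 tilt [-1. -0.  0.] F [-1.13  0.75  3.04] w 0.0125 q [ 0.27  0.59 -0.04  1.8   0.03  0.75 -0.3 ]
```

View pics/m8.png

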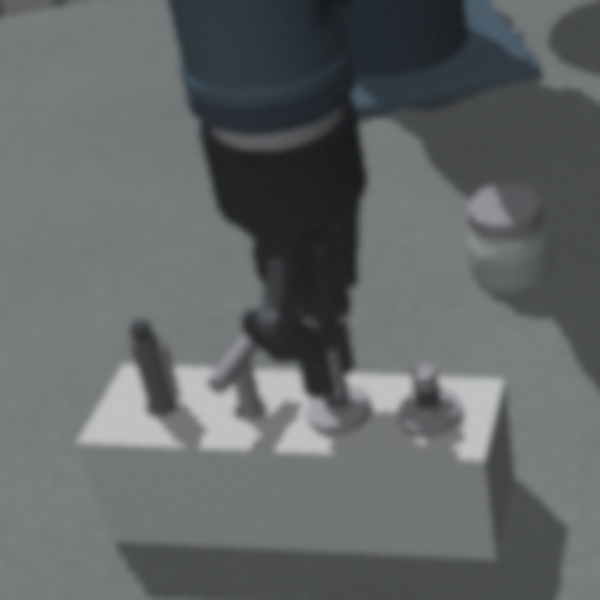

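Call:
step_arm(angular=[[0,0,0],[0,0,0],[0,0,0],[0,0,0],[0,0,0],[0,0,0],[0,0,0],[0,0,0]], travel=[[-0.03,0,0],[-0.1,0,0],[-0.2,0,0],[-0.3,0,0],[-0.42,0,0],[-0.54,0,0],[-0.6,0,0],[-0.6,0,0]], claw=[0,0,0,0,0,0,0,0])

```text
time: 9.55
tcp_pos: [0.5584, -0.1827, 0.2871]
tcp_rot: [0.613, 0.354, -0.61, 0.357]
ft_force: [0.5, -0.1, -1.5]
width: 0.0122
```

```bash
python3 - <<'E'
from h import *
st()
s=grab_frame("scene")[:,:,::-1];t=grab_frame("top")[:,:,::-1]
cv2.imwrite("pics/m9.png",cv2.resize(s[60:320,120:380],(600,600),interpolation=2))
cv2.imwrite("pics/top2.png",t);cv2.imwrite("pics/scene2.png",s)
E
```

```text
t 9.55 p [ 0.5584 -0.1827  0.2871] psi -29.67 tilt [-1.     0.006 -0.002] F [ 0.52 -0.05 -1.49] w 0.0122 q [ 0.27  0.37 -0.04  1.65  0.02  1.11 -0.29]
```

View pics/m9.png

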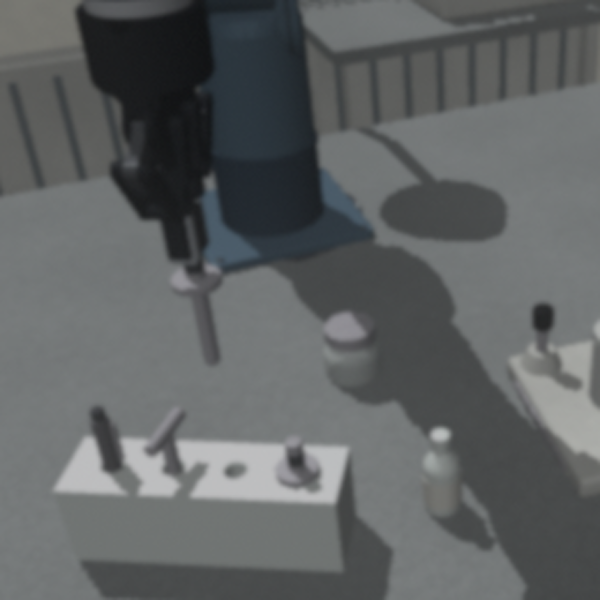

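```bash
python3 - <<'E'
from h import *
s=cv2.imread("pics/scene2.png");cv2.imwrite("pics/m10.png",cv2.resize(s[165:225,180:240],(600,600),interpolation=2))
print(proj("scene",[(.5584,-.1827,.193),(.5584,-.1827,.263),(.5584,-.1827,.269)]).round(1),(proj("scene",[(.5584,-.1827,.193),(.5584,-.1827,.269)])-[180,165])*10)
E
```

```text
[[211.1 216.5]
 [204.3 182.5]
 [203.7 179.4]] [[310.99187169 515.07806118]
 [237.15001295 144.01638071]]
```

View pics/m10.png

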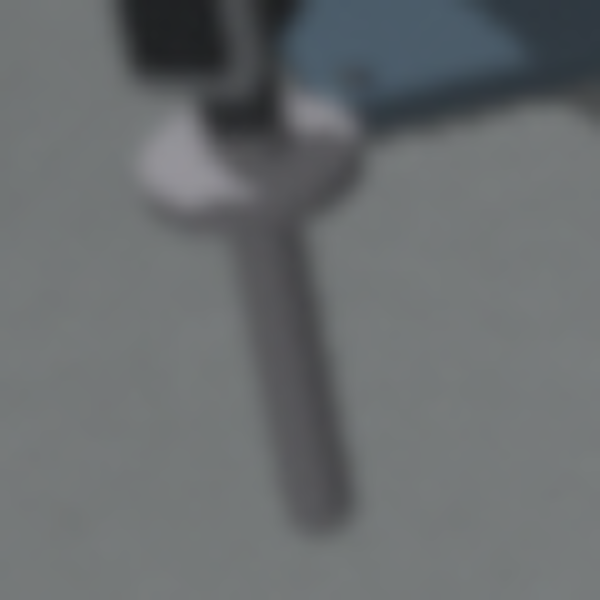

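```bash
python3 - <<'E'
from h import *
plan([(.53,-.01,.287,25)])
plan([(.5579,.192,.287,82.5)],(.53,-.01,.287,25))
E
```

```text
trav [-0.013, -0.36, -0.455] ang [-0.607, -0.0, 0.0]
trav [0.0, 0.369, -0.571] ang [-0.639, 0.0, 0.0]
```

Call:
step_arm(angular=[[-0.07,0,0],[-0.15,0,0],[-0.23,0,0],[-0.31,0,0],[-0.39,0,0],[-0.47,0,0],[-0.54,0,0],[-0.6,0,0],[-0.61,0,0]], travel=[[0,-0.04,-0.05],[0,-0.09,-0.11],[0,-0.14,-0.17],[0,-0.19,-0.24],[0,-0.24,-0.3],[0,-0.28,-0.36],[0,-0.32,-0.41],[0,-0.36,-0.455],[0,-0.36,-0.455]], claw=[0,0,0,0,0,0,0,0,0])

```text
time: 10.55
tcp_pos: [0.5289, -0.0071, 0.282]
tcp_rot: [0.377, 0.6, -0.377, 0.597]
ft_force: [-0.6, 1.0, -1.9]
width: 0.0121
```

Call:
step_arm(angular=[[-0.08,0,0],[-0.16,0,0],[-0.24,0,0],[-0.32,0,0],[-0.4,0,0],[-0.48,0,0],[-0.56,0,0],[-0.62,0,0],[-0.64,0,0],[-0.64,0,0]], travel=[[0,0.05,-0.07],[0,0.1,-0.15],[0,0.15,-0.23],[0,0.2,-0.31],[0,0.25,-0.39],[0,0.3,-0.46],[0,0.34,-0.53],[0,0.37,-0.57],[0,0.37,-0.57],[0,0.37,-0.57]], claw=[0,0,0,0,0,0,0,0,0,0])

```text
time: 11.55
tcp_pos: [0.5578, 0.1903, 0.2825]
tcp_rot: [0.045, 0.706, -0.046, 0.705]
ft_force: [0.3, -1.2, -1.0]
width: 0.0121
```

```bash
python3 - <<'E'
from h import *
st();plan([(.5579,.192,.287,82.5),(.5579,.192,.18,82.5)])
s=grab_frame("scene")[:,:,::-1];t=grab_frame("top")[:,:,::-1]
cv2.imwrite("pics/top3.png",t);cv2.imwrite("pics/scene3.png",s)
cv2.imwrite("pics/m11.png",cv2.resize(s[100:260,320:480],(600,600),interpolation=2))
E
```

```text
t 11.55 p [0.5578 0.1903 0.2825] psi 82.69 tilt [-1.    -0.002 -0.002] F [ 0.35 -1.16 -0.97] w 0.0121 q [-0.01  0.44 -0.53  1.62  0.24  1.15  0.84]
trav [-0.015, 0.006, -0.0] ang [0.002, -0.001, 0.001]
trav [0.342, 0.006, 0.0] ang [0.002, -0.001, 0.001]
```

View pics/m11.png

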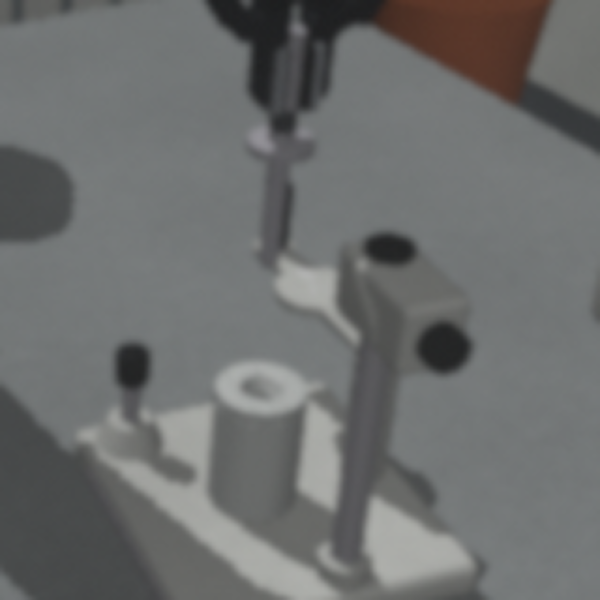

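```bash
python3 - <<'E'
from h import *
s=cv2.imread("pics/scene3.png");cv2.imwrite("pics/m12.png",cv2.resize(s[130:180,375:415],(480,600),interpolation=2))
print(proj("scene",[(.5578,.1903,.1886),(.5565,.192,.1886),(.5565,.1903,.2616)]).round(2), (proj("scene",[(.5565,.1903,.1886),(.5565,.1903,.2616)])-[375,130])*12+5.5)
E
```

```text
[[391.64 170.11]
 [391.99 169.63]
 [394.43 137.75]] [[201.01687739 483.32231305]
 [238.64116684  98.46117586]]
```

View pics/m12.png

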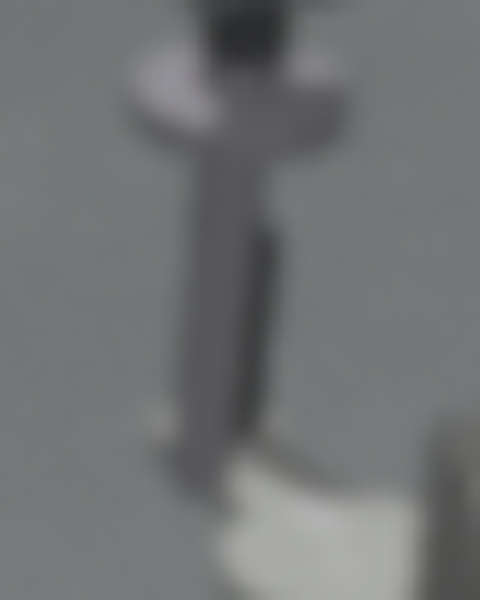

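Call:
step_arm(angular=[[0,0,0],[0,0,0],[0,0,0],[0,0,0],[0,0,0],[0,0,0],[0,0,0],[0,0,0],[0,0,0],[0,0,0]], travel=[[0.05,0.005,0],[0.14,0.005,0],[0.22,0.005,0],[0.26,0.005,0],[0.29,0.005,0],[0.32,0.005,0],[0.35,0.005,0],[0.38,0.005,0],[0.4,0.005,0],[0.4,0.005,0]], claw=[0,0,0,0,0,0,0,0,0,0])

```text
time: 12.65
tcp_pos: [0.5578, 0.1936, 0.1629]
tcp_rot: [0.044, 0.706, -0.044, 0.705]
ft_force: [-1.0, 0.5, -2.1]
width: 0.0129
```

```bash
python3 - <<'E'
from h import *
st()
s=grab_frame("scene")[:,:,::-1]
cv2.imwrite("pics/m13.png",cv2.resize(s[130:250,340:460],(600,600),interpolation=2))
E
```

```text
t 12.65 p [0.5578 0.1936 0.1629] psi 82.85 tilt [-1.     0.    -0.001] F [-0.99  0.48 -2.14] w 0.0129 q [-0.05  0.57 -0.49  1.74  0.32  0.92  0.77]
```

View pics/m13.png

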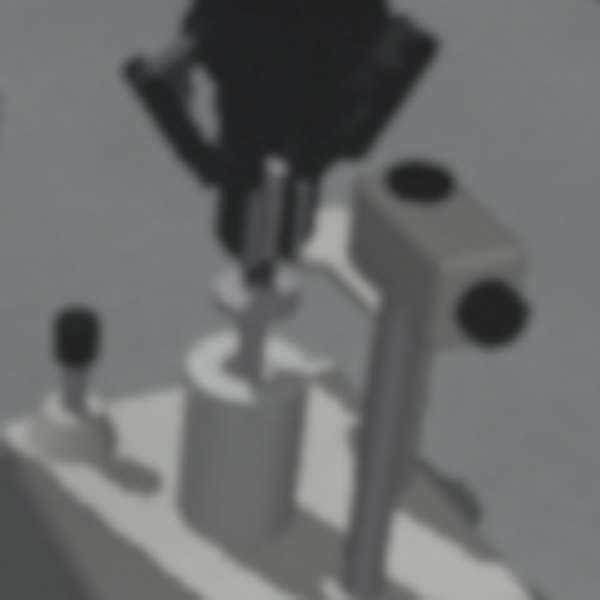

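Call:
step_arm(angular=[[0,0,0],[0,0,0],[0,0,0],[0,0,0]], travel=[[0.01,0,0],[0.02,0,0],[0.027,0,0],[0.027,0,0]], claw=[0,0,0,0])

```text
time: 13.1
tcp_pos: [0.558, 0.1936, 0.1554]
tcp_rot: [0.044, 0.706, -0.044, 0.706]
ft_force: [-1.3, 1.8, -1.9]
width: 0.0123
```

```bash
python3 - <<'E'
from h import *
st()
E
```

```text
t 13.1 p [0.558  0.1936 0.1554] psi 82.85 tilt [-1.  0. -0.] F [-1.32  1.78 -1.89] w 0.0123 q [-0.06  0.58 -0.48  1.74  0.33  0.91  0.77]
```

Call:
step_arm(angular=[[0,0,0],[0,0,0],[0,0,0]], travel=[[0.003,0,0],[0.006,0,0],[0.006,0,0]], claw=[0,0,0])

```text
time: 13.4
tcp_pos: [0.5581, 0.1936, 0.1539]
tcp_rot: [0.044, 0.706, -0.044, 0.706]
ft_force: [-2.0, 2.1, -1.1]
width: 0.0124
```

```bash
python3 - <<'E'
from h import *
st()
E
```

```text
t 13.4 p [0.5581 0.1936 0.1539] psi 82.85 tilt [-1.  0. -0.] F [-2.    2.08 -1.08] w 0.0124 q [-0.06  0.58 -0.48  1.74  0.33  0.9   0.77]
```

Call:
step_arm(angular=[[0,0,0],[0,0,0],[0,0,0],[0,0,0],[0,0,0],[0,0,0]], travel=[[0,0,0],[0,0,0],[0,0,0],[0,0,0],[0,0,0],[0,0,0]], claw=[0.15,0.3,0.5,0.5,0.5,0.5])

```text
time: 14.0
tcp_pos: [0.5583, 0.1933, 0.154]
tcp_rot: [0.044, 0.706, -0.044, 0.706]
ft_force: [-0.5, -0.6, -0.6]
width: 0.043
```

```bash
python3 - <<'E'
from h import *
st()
s=grab_frame("scene")[:,:,::-1]
cv2.imwrite("pics/m14.png",cv2.resize(s[130:250,340:460],(600,600),interpolation=2))
E
```

```text
t 14.0 p [0.5583 0.1933 0.154 ] psi 82.83 tilt [-1. -0.  0.] F [-0.48 -0.64 -0.64] w 0.043 q [-0.06  0.58 -0.48  1.74  0.33  0.9   0.77]
```

View pics/m14.png

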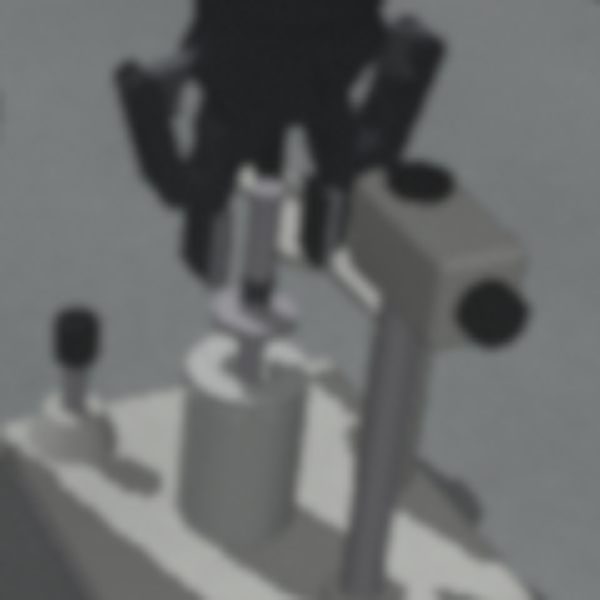

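Call:
step_arm(angular=[[0,0,0],[0,0,0],[0,0,0],[0,0,0],[0,0,0]], travel=[[-0.05,0,0],[-0.15,0,0],[-0.25,0,0],[-0.25,0,0],[-0.25,0,0]], claw=[0.5,0.5,0.5,0.5,0.5])

```text
time: 14.55
tcp_pos: [0.5586, 0.1937, 0.2304]
tcp_rot: [0.044, 0.705, -0.044, 0.707]
ft_force: [-0.8, -0.0, 0.1]
width: 0.0425
```

Call:
step_arm(angular=[[0,0,0],[0,0,0],[0,0,0],[0,0,0],[0,0,0]], travel=[[0,0,0],[0,0,0],[0,0,0],[0,0,0],[0,0,0]], claw=[0,0,0,0,0])

```text
time: 15.05
tcp_pos: [0.5579, 0.1935, 0.2286]
tcp_rot: [0.044, 0.706, -0.044, 0.706]
ft_force: [-0.4, -0.5, -0.1]
width: 0.0002
```

```bash
python3 - <<'E'
from h import *
st();plan([(.557,.192,.200,82.5)])
s=grab_frame("scene")[:,:,::-1];t=grab_frame("top")[:,:,::-1]
cv2.imwrite("pics/scene4.png",s)
cv2.imwrite("pics/m15.png",cv2.resize(s[130:250,340:460],(600,600),interpolation=2))
print((proj("scene",[(.5565,.192,.195),(.5565,.192,.129)])-[340,130])*5+2)
E
```

```text
t 15.05 p [0.5579 0.1935 0.2286] psi 82.85 tilt [-1.    -0.    -0.001] F [-0.37 -0.51 -0.06] w 0.0002 q [-0.03  0.49 -0.52  1.68  0.27  1.04  0.81]
trav [0.095, -0.005, -0.002] ang [0.004, -0.0, 0.0]
[[263.27212647 186.72553286]
 [250.09236078 320.0948237 ]]
```

View pics/m15.png

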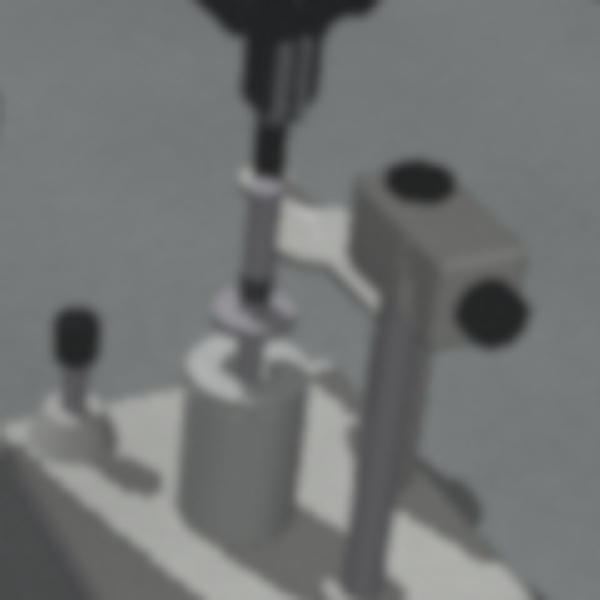

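Call:
step_arm(angular=[[0,0,0],[0,0,0],[0,0,0],[0,0,0],[0,0,0]], travel=[[0.04,-0.004,-0.002],[0.07,-0.004,-0.002],[0.09,-0.004,-0.002],[0.1,-0.004,-0.002],[0.1,-0.004,-0.002]], claw=[0,0,0,0,0])

```text
time: 15.65
tcp_pos: [0.557, 0.1922, 0.1982]
tcp_rot: [0.044, 0.706, -0.044, 0.705]
ft_force: [-0.2, -0.0, 1.0]
width: 0.0
```

```bash
python3 - <<'E'
from h import *
st()
E
```

```text
t 15.65 p [0.557  0.1922 0.1982] psi 82.85 tilt [-1.    -0.    -0.001] F [-0.23 -0.    0.98] w 0.0 q [-0.04  0.52 -0.5   1.71  0.29  0.98  0.8 ]
```

Call:
step_arm(angular=[[0,0,0],[0,0,0],[0,0,0],[0,0,0],[0,0,0],[0,0,0],[0,0,0],[0,0,0],[0,0,0],[0,0,0]], travel=[[0.006,0,0],[0.012,0,0],[0.02,0,0],[0.028,0,0],[0.036,0,0],[0.044,0,0],[0.052,0,0],[0.06,0,0],[0.066,0,0],[0.066,0,0]], claw=[0,0,0,0,0,0,0,0,0,0])

```text
time: 16.65
tcp_pos: [0.5581, 0.1927, 0.1798]
tcp_rot: [0.044, 0.705, -0.044, 0.706]
ft_force: [-0.4, -0.0, 4.0]
width: 0.0
```

```bash
python3 - <<'E'
from h import *
st()
s=grab_frame("scene")[:,:,::-1]
cv2.imwrite("pics/m16.png",cv2.resize(s[130:250,340:460],(600,600),interpolation=2))
E
```

```text
t 16.65 p [0.5581 0.1927 0.1798] psi 82.84 tilt [-1.     0.001  0.002] F [-0.39 -0.05  4.03] w 0.0 q [-0.04  0.54 -0.5   1.73  0.31  0.95  0.78]
```

View pics/m16.png

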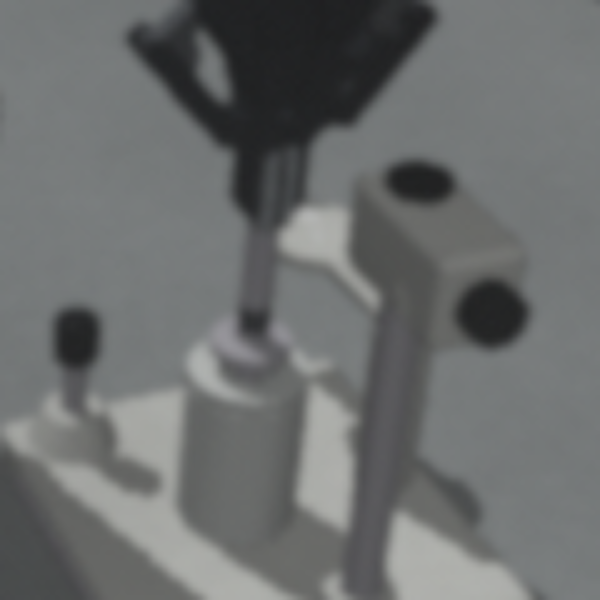

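Call:
step_arm(angular=[[0,0,0],[0,0,0],[0,0,0],[0,0,0],[0,0,0],[0,0,0],[0,0,0]], travel=[[0.006,0,0],[0.012,0,0],[0.018,0,0],[0.024,0,0],[0.03,0,0],[0.034,0,0],[0.034,0,0]], claw=[0,0,0,0,0,0,0])

```text
time: 17.4
tcp_pos: [0.5582, 0.1928, 0.171]
tcp_rot: [0.044, 0.705, -0.044, 0.707]
ft_force: [-4.1, -3.7, 16.0]
width: 0.0001
```

```bash
python3 - <<'E'
from h import *
st()
E
```

```text
t 17.4 p [0.5582 0.1928 0.171 ] psi 82.83 tilt [-1.     0.001  0.002] F [-4.06 -3.67 16.01] w 0.0001 q [-0.05  0.56 -0.49  1.73  0.32  0.93  0.78]
```

Call:
step_arm(angular=[[0,0,0],[0,0,0],[0,0,0]], travel=[[0.003,0,0],[0.005,0,0],[0.005,0,0]], claw=[0,0,0])

```text
time: 17.7
tcp_pos: [0.5584, 0.1929, 0.171]
tcp_rot: [0.044, 0.705, -0.044, 0.707]
ft_force: [-7.5, -4.7, 26.0]
width: -0.0003
```

```bash
python3 - <<'E'
from h import *
st()
s=grab_frame("scene")[:,:,::-1]
cv2.imwrite("pics/m17.png",cv2.resize(s[130:250,340:460],(600,600),interpolation=2))
E
```

```text
t 17.7 p [0.5584 0.1929 0.171 ] psi 82.83 tilt [-1.     0.     0.003] F [-7.52 -4.69 26.04] w -0.0003 q [-0.05  0.56 -0.49  1.73  0.32  0.93  0.78]
```

View pics/m17.png

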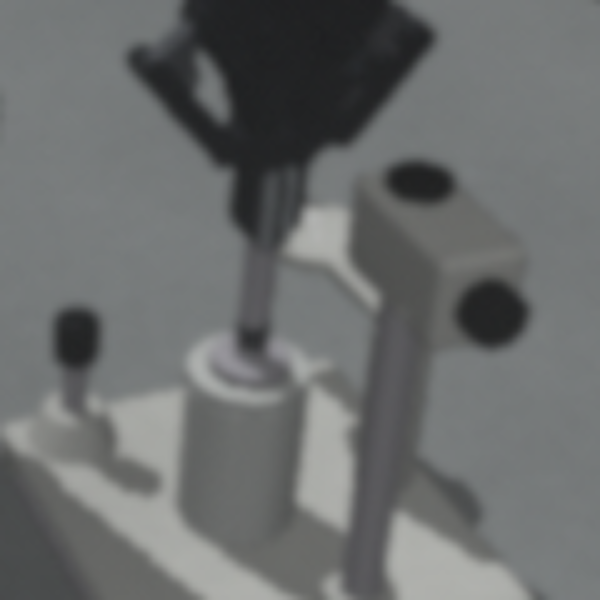

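Call:
step_arm(angular=[[0,0,0],[0,0,0],[0,0,0],[0,0,0],[0,0,0],[0,0,0]], travel=[[-0.02,0,0],[-0.07,0,0],[-0.2,0,0],[-0.33,0,0],[-0.4,0,0],[-0.4,0,0]], claw=[0,0,0,0,0,0])

```text
time: 18.35
tcp_pos: [0.559, 0.1933, 0.2914]
tcp_rot: [0.045, 0.704, -0.043, 0.708]
ft_force: [-0.5, -0.4, -0.0]
width: -0.0
```

Call:
step_arm(angular=[[0,0,0],[0,0,0],[0,0,0],[0,0,0],[0,0,0],[0,0,0],[0,0,0],[0,0,0],[0,0,0]], travel=[[0,-0.15,-0.08],[0,-0.3,-0.16],[0,-0.45,-0.24],[0,-0.6,-0.32],[0,-0.75,-0.35],[0,-0.9,-0.35],[0,-0.9,-0.35],[0,-0.9,-0.35],[0,-0.9,-0.35]], claw=[0,0,0,0,0,0,0,0,0])

```text
time: 19.25
tcp_pos: [0.4195, -0.0612, 0.2871]
tcp_rot: [0.044, 0.706, -0.043, 0.706]
ft_force: [0.9, -0.3, 0.0]
width: -0.0003
```

```bash
python3 - <<'E'
from h import *
st()
s=grab_frame("scene")[:,:,::-1];t=grab_frame("top")[:,:,::-1]
cv2.imwrite("pics/scene5.png",s);cv2.imwrite("pics/top5.png",t)
a=cv2.resize(t[90:250,180:300],(390,520),interpolation=2);b=cv2.resize(s[130:290,330:450],(390,520),interpolation=2)
cv2.imwrite("pics/m18.png",np.hstack([a,b]))
print("exp rodtop/flangetop in scene crop",(proj("scene",[(.5565,.192,.171),(.5565,.192,.111)])-[330,130])*3.25+[391,1])
E
```

```text
t 19.25 p [ 0.4195 -0.0612  0.2871] psi 82.94 tilt [-1.     0.001 -0.001] F [ 0.91 -0.34  0.01] w -0.0003 q [ 0.46  0.1  -0.44  2.01  0.05  1.04  1.44]
exp rodtop/flangetop in scene crop [[590.12697887 153.45220528]
 [582.54590171 230.16698978]]
```

View pics/m18.png

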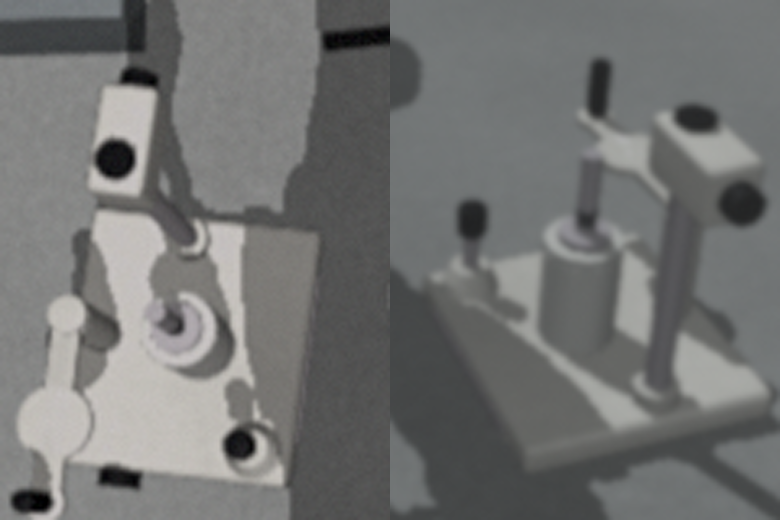

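View pics/scene5.png

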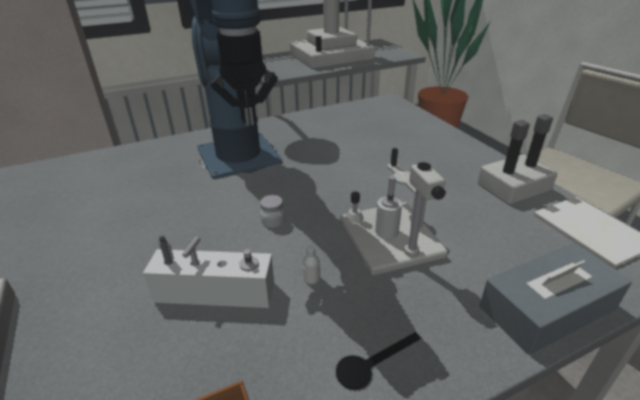

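The pictures show the rod top at scene crop (590,153), where it should be when seated. The flange lies flat on the column, the cover is open, and the bottle, jar and holder items are where they were. I'm handing it in.

```bash
python3 - <<'E'
from plant import *
print(close_job())
E
```

```text
the job is handed in; nothing more can be done
None
```

The job is done and handed in at about 19 s of the 64 s allowed; the hand-in gave no verdict.

**What I did**
- I pushed the cover arm by its peg to about 1.5 rad.
- I lifted the rod from the second hole in the holder and lowered it into the socket, stopping about 1 mm above the catch by my estimate.
- I let go there. The next picture showed the rod standing on its own, with its top at about the expected height for resting on the catch.
- I then pressed it down from above with shut fingers.

**Last checks**
- **Seating:** the fingers stopped at z = 0.171 m, the height expected with the flange on the column. Pressing harder, from 16 to 26 N, moved it no further. I have no direct reading of the catch itself.
- **Pictures after backing away:** the rod top was where it should be (scene crop 590,153) and the flange lay flat on the column. The cover was still open and the arm was clear of everything.
- **Other things:** the short pin, penlight, tee key, drops bottle and jar looked undisturbed. I judged this by eye and did not measure their positions again.

**Small disagreements**
- The gripper read about 12.5 mm on the 14 mm grip, but the rod was held firmly.
- The two cameras' estimates of the socket centre differed by 1 to 2 mm.
- The casting is not centred on the column, so I located the socket from the column itself.

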